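Hang the buffer caddy on its keyhole stand

ROBOT

A 6-joint arm with a two-finger parallel gripper is mounted at the origin on a cart in front of the work surface, level with it; the furniture and walls round the work are solid. World frame = base frame: x ahead of the robot, y to its left, z up, the work surface at z = 0. Lengths are in mm, angles in rad, forces in N, time in s.
With the tool pointing down it reaches from about 400 to 925 mm from the base axis. Payload 12.5 kg.
Tool frame: the origin (TCP) lies on the mounting face of the last link; the fingertips stand 190 mm ahead of it and the grasp point (between the pads) lies 171 mm ahead of it; z points along the fingers, y is the line along which they close (so a half turn about z gives the same grasp; the last joint's range is limited). The gripper opens to 95 mm and grips with 3 to 60 N. Pads are 20 mm wide; open, the fingers measure 119 mm over their backs; the gripper's body (75 mm by 180 mm) begins 59 mm behind the grasp point.
Start: joints at [1.088, 0.491, 1.559, -0, 1.092, -0.106], TCP at [229.943, 581.163, 404.761] pointing down, gripper open.
Joint ranges: [-3.1, 3.1], [-0.84, 2.19], [0.05, 2.79], [-1.13, 4.28], [0.06, 2.93], [-2.69, 2.69]. Speed limits (rad/s): [2.22, 2.22, 2.79, 3.14, 3.14, 3.14].

INTERFACE

Orientations are given as [roll, pitch, yaw] about the fixed x, y, z axes, in that order (R = Rz(yaw) Ry(pitch) Rx(roll)).
In Python, from cell import * gives the robot as it stands.
- The arm moves only by the tool arm_command, never from a script. Its argument "rows" is a list that holds one entry, the list of rows, each a list of 7 numbers: the shift along the tool's x, y, z normalised to -1 to 1, where 1 is 0.15 m, then the turn, a rotation vector about the tool's x, y, z normalised to -1 to 1, where 1 is 360 degrees, then the opening, from -1 (shut) to 1 (fully open). A call has 1 to 10 rows; each row is the pose to reach, as a shift and turn from the pose commanded when the call began, along the tool's axes at that moment, turning the shorter way round; what a row does not reach only later rows make up. A row lasts 1/12 s, in which the tool goes at most 41.7 mm and 7.16 degrees, less where a joint would pass 70% of its speed; a pose out of reach is approached as far as the arm can. A call with a number of a shift or a turn outside -1 to 1 is refused whole. A call with a gripper value outside its range is refused whole. The fingers move at their own pace and stop on an object; the grip force is fixed at half the most. Time passes only in rows, so rows that repeat a pose let the fingers close. It gives the time, the measured TCP pose, the force, the opening and the grip force at its end, in the units of the state.
- state(): the state, without advancing time (a new reading comes with each control period).
- read_camera(name): name is "side" or "top" or "wrist"; returns (picture, depth): 384x512x3 uint8, red, green, blue; 384x512 float32, mm along the optical axis (not along the pixel's ray), 0 where there is no reading.
- get_calibration(name): a dict with "camera_matrix" (3x3 intrinsics, pixels), "position" and "orientation" of the camera in the world; the wrist camera has in their place "hand_eye" (4x4, takes a point from camera to tool coordinates, whose origin is the TCP and whose axes are the flange's). Camera axes: x right, y up, looking along -z (the intrinsics and any distortion apply to the point x, -y, -z); pixel columns grow to the right and rows downward; lengths in mm; the calibration is good to about 2 mm. A picture is of the moment at which its call begins: read the wrist's pose just before it. get_calibration takes no time and is no camera call.
- job_done(): hands the job in; it is judged then, once.
The state is a dict: "t": time; "joints": joint angles; "qvel": joint speeds; "tau": joint torques, N m; "eef_pos": TCP position; "tcp_rot": TCP orientation; "ft_force": force on the tool from outside, world axes, zero at the start; "moment": the same for the moment, N m; "opening": opening from 0.0 (shut) to 1.0 (fully open); "grip_force": force on a finger pad.
Only numpy, scipy, OpenCV 4.12 (cv2) and the standard library are available. Lean on these libraries where they do the work, as an engineer would, in place of code of your own. Each camera call takes 0.05 s, during which the arm holds its last target. There are 200 camera calls.

TASK

Hang the empty white bottle caddy on the grey bench stand: pass the large ends of its two keyhole slots over the two stud heads until the back plate lies against the panel, then slide it straight down until it is fully home and the red sprung latch has flipped out over its top edge. The stud heads have to be found by feel, so touch slowly and press gently; leave the caddy hanging level, and do not disturb the two buffer bottles or the flask.

Things in the scene. Friction and masses are not known exactly. Their poses are not given: they have to be found in the camera images.
- caddy: loose white sheet-metal two-bottle caddy, 72 deep (x) x 146 wide (y) x 118 mm high, 0.34 to 0.55 kg, standing on the bench. Origin: middle of its underside; z up, +x towards its flat back plate (4 mm thick, 146 wide, z 0 to 106 mm, rear face in the plane x = +36 mm). A tray (floor 3 mm thick, lips 22 mm high) is in front of the plate, with a divider in its middle
- caddy_grip (a point): point where to pinch the caddy's blue moulded grip, which stands on the divider: caddy (-10, 0, 100) mm. The grip is 14 mm thick (y), x -34 to +22, z 74 to 118 mm in the caddy's frame; above the lips nothing stands beside it. Axes as the caddy's
- caddy_holes (a point): point on the back plate's rear face midway between the large ends of the two keyholes: caddy (36, 0, 76) mm. Keyholes at y = -46 and +46 mm: large round end 22 mm across centred at z = 76 mm; from it a slot 11 mm wide runs up and ends at z = 96 mm. Axes as the caddy's
- caddy_back (a point): point on the back plate's rear face midway between the keyholes where the studs' axes lie when it hangs home: caddy (36, 0, 92) mm. Axes as the caddy's
- stand: grey steel bench stand, fixed: base plate 168 wide, x -70 to +90, top at 10 mm, and an upright panel 168 wide, 195 mm high. Origin: on the bench below the middle of the panel's front face; +x points into the panel (away from the robot), y along it, z up; panel face = plane x = 0. The caddy's underside is 66 mm above the bench when its large ends are level with the studs, 50 mm when hung home
- stand_mid (a point): point on the panel face at stud height, stand (0, 0, 142) mm, axes as the stand's. Two studs 92 mm apart, level: shank 8 mm, head 18 mm across from x = -6 to x = -10 mm. They sit on one bar clamped in level slots, so the pair stands up to 9 mm left or right (y) of this point: fixed, but by how much is not given. Heads clear the large ends by 2 mm all round. Never load it over 80 N
- latch (a joint): red sprung latch, 24 mm wide, in the panel's top middle, hinged along y 188 mm above the bench, its tip hanging out to 8.5 mm in front of the panel. 0 = sprung out (rest), about 0.3 rad = pushed in flush. The caddy's plate pushes it in (2 to 5 N) while above home height; it flips back to 0 over the plate's top edge when the plate is fully down, and then stops it lifting
- red_buffer: loose white bottle with red cap, 58 mm across, 118 mm high, bystander. Origin under its middle
- blue_buffer: loose white bottle with blue cap, 58 mm across, 118 mm high, bystander. Origin under its middle
- flask: loose conical glass flask, 64 mm across, 110 mm high, bystander. Origin under its middle
Not all that is in view belongs to the job. There is more than one size of the caddy; the one meant has the size given above.

How it is judged:
By the outcome, as a careful person would: the job done as asked, in the order asked, and still so for the second after the job is handed in, with the robot touching nothing.
It also fails if it takes over 45 s, if anything falls off the work surface, if the arm or the gripper's body presses on something with over 40 N, if the wrist force passes 120 N, or if a joint passes its speed limit or range.

## Working session

There is one attempt and no reset: what is moved stays moved. The work goes in short steps, Python scripts to look and compute and a tool call to move; the robot and the scene stay as the last step left them, time stands still between calls to the robot, and variables do not carry over. Pictures are saved under pics/ and viewed, at most 13 in all, crops included, and the job is handed in when it is done.

Besides the shell and the picture viewer there is one more tool, called after "Request:" as name(argument=value, ...), one argument or row to a line, values as JSON. arm_command: Moves the arm, as the interface text tells. Its arguments: {"type":"object","properties":{"rows":{"type":"array","items":{"type":"array","items":{"type":"array","items":{"type":"number","minimum":-1,"maximum":1}}}}},"required":["rows"]}

```bash
mkdir -p pics; ls; cat > h.py <<'E'
from cell import *
import numpy as np, cv2
from scipy.spatial.transform import Rotation as R
def Rm(o):
    o=np.array(o,float)
    return o if o.shape==(3,3) else R.from_euler('xyz',o).as_matrix()
def cam(name):
    s=state(); p,d=read_camera(name); c=get_calibration(name); K=np.array(c['camera_matrix'])
    if 'hand_eye' in c:
        H=np.array(c['hand_eye']); T=np.eye(4); T[:3,:3]=Rm(s['tcp_rot']); T[:3,3]=s['eef_pos']; T=T@H
        Rc,t=T[:3,:3],T[:3,3]
    else: Rc,t=Rm(c['orientation']),np.array(c['position'])
    return p,d,K,Rc,t
def cloud(d,K,Rc,t):
    v,u=np.mgrid[:d.shape[0],:d.shape[1]]
    P=np.stack([(u-K[0,2])/K[0,0]*d,-(v-K[1,2])/K[1,1]*d,-d],-1)
    return P@Rc.T+t
def save(n,p): cv2.imwrite('pics/'+n,p[:,:,::-1])
E
python3 - <<'E'
from h import *
print(state())
for n in('side','top','wrist'):
    print(n,get_calibration(n))
o=[]
for n in('side','top'):
    p,d,K,Rc,t=cam(n); np.savez(n+'.npz',p=p,d=d,K=K,R=Rc,t=t); save(n+'.png',p)
E
```

```text
pics
{'t': 0.0, 'joints': array([ 1.08838096e+00,  4.91549328e-01,  1.55947071e+00, -2.22745146e-05,
        1.09168966e+00, -1.05613821e-01]), 'qvel': array([-3.68326258e-04, -8.80714701e-04, -6.53062436e-04, -5.15062586e-04,
       -2.03333491e-03,  6.25494636e-05]), 'tau': array([-2.29551013e-03, -6.12634134e+01, -2.58178318e+01,  6.90926844e-02,
        4.83141316e-02, -1.22524148e-04]), 'eef_pos': array([229.93696479, 581.12196908, 404.16066295]), 'tcp_rot': array([-3.14047975e+00, -9.81114251e-05,  2.76480133e+00]), 'ft_force': array([ 0.16454275,  0.70649701, -0.02117874]), 'moment': array([-0.05938591, -0.00505926,  0.01326915]), 'grip_force': 0.0, 'opening': 0.9994413163433208}
side {'camera_matrix': array([[373.11328395,   0.        , 253.44312119],
       [  0.        , 373.11328395, 189.05551271],
       [  0.        ,   0.        ,   1.        ]]), 'position': array([ 173.29435056, -750.67915584,  877.86755871]), 'orientation': array([ 0.8481164 , -0.01261359, -0.42416033])}
top {'camera_matrix': array([[479.42344438,   0.        , 253.23950151],
       [  0.        , 479.42344438, 179.64240379],
       [  0.        ,   0.        ,   1.        ]]), 'position': array([ 443.77172662,   29.78857906, 1270.08666749]), 'orientation': array([ 0.08055136, -0.03251522, -1.55703767])}
wrist {'camera_matrix': array([[266.77453752,   0.        , 252.03533088],
       [  0.        , 266.77453752, 190.72616232],
       [  0.        ,   0.        ,   1.        ]]), 'hand_eye': array([[-4.12022710e-04,  9.67068596e-01,  2.54515543e-01,
         7.01402116e+01],
       [ 9.99999869e-01,  4.75982747e-04, -1.89714585e-04,
        -6.88978389e-01],
       [-3.04612025e-04,  2.54515431e-01, -9.67068665e-01,
         1.96158467e+01],
       [ 0.00000000e+00,  0.00000000e+00,  0.00000000e+00,
         1.00000000e+00]])}
```

View pics/side.png

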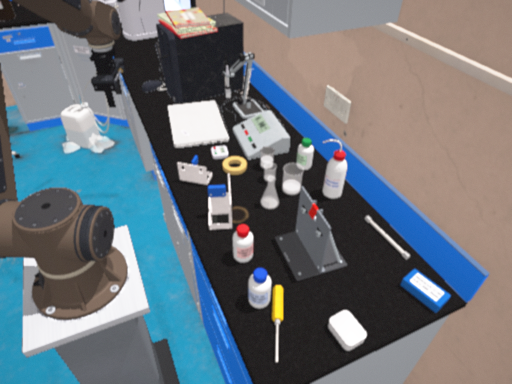

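View pics/top.png

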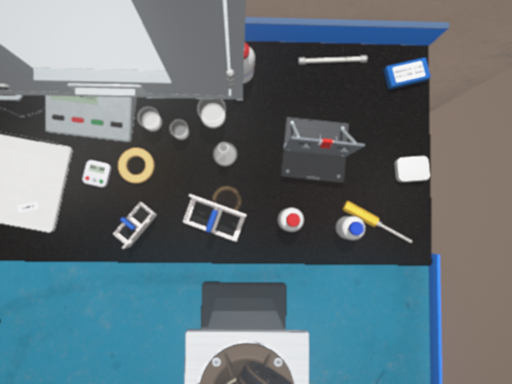

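The side view shows the stand with its red latch at (312,211), the red bottle at (243,243), the blue bottle at (260,288) and the flask at (269,185). Two things could be the caddy: the larger one at top (214,217) / side (219,207), and the smaller at top (134,224) / side (195,172). The larger is about 57 px wide, close to 146 mm, so I choose it. I'll check that with a crop and depth.

```bash
python3 - <<'E'
from h import *
z=np.load('top.npz'); p,d=z['p'],z['d']; P=cloud(d,z['K'],z['R'],z['t'])
s=np.load('side.npz'); Ps=cloud(s['d'],s['K'],s['R'],s['t'])
a=cv2.resize(p[180:255,105:260],None,fx=5,fy=5,interpolation=cv2.INTER_CUBIC)
b=cv2.resize(s['p'][145:240,165:265],None,fx=4,fy=4,interpolation=cv2.INTER_CUBIC)
b=cv2.copyMakeBorder(b,0,0,0,a.shape[1]-b.shape[1],cv2.BORDER_CONSTANT)
c=np.vstack([a,b])[:,:800]; c=cv2.resize(c,None,fx=.77,fy=.77); save('crop.png',c)
def rect(name,m,P):
    q=P[m]; r=cv2.minAreaRect(q[:,:2].astype(np.float32)); print(name,len(q),'c',np.round(r[0],1),'sz',np.round(r[1],1),'ang',round(r[2],1),'z',np.round(np.percentile(q[:,2],[2,50,98]),0),np.round(q.mean(0),1))
v,u=np.mgrid[:384,:512]
for nm,(u0,u1,v0,v1) in dict(big=(180,250,185,248),small=(108,162,195,255)).items():
    box=(u>u0)&(u<u1)&(v>v0)&(v<v1)
    ii=p.astype(int); blue=box&(ii[...,2]>ii[...,0]+60)
    rect(nm+' blue',blue&(P[...,2]>20),P)
    w=box&(ii.min(-1)>110)
    for lo,hi in((12,40),(40,90),(90,104),(104,130)):
        m=w&(P[...,2]>lo)&(P[...,2]<hi)
        if m.sum()>5: rect(f'{nm} white {lo}-{hi}',m,P)
# stand
box=(u>275)&(u<370)&(v>110)&(v<190)
for lo,hi in((5,14),(150,215)):
    m=box&(P[...,2]>lo)&(P[...,2]<hi); rect(f'stand {lo}',m,P)
i=p.astype(int); red=box&(i[...,0]>i[...,1]+80); rect('latch',red,P)
# panel plane from side view
E
```

```text
big blue 121 c [437.7  93. ] sz [13.1 53.6] ang 70.7 z [113. 118. 122.] [438.1  92.6 117.8]
big white 12-40 147 c [442.2  91. ] sz [146.1  68. ] ang 70.9 z [15. 22. 30.] [431.7  99.   22.1]
big white 40-90 25 c [445.4  85.5] sz [125.9  58.2] ang 70.9 z [49. 81. 87.] [464.   79.5  75.4]
big white 90-104 21 c [452.4  96.4] sz [122.   57.6] ang 68.4 z [ 93. 102. 104.] [470.3  88.4 101.1]
big white 104-130 95 c [446.9  89.7] sz [143.4  65.6] ang 70.9 z [104. 107. 115.] [471.9  79.7 107.3]
small blue 78 c [428.4 298.9] sz [39.9 10.5] ang 50.4 z [77. 85. 91.] [429.  298.4  85. ]
small white 12-40 153 c [426.3 295.5] sz [ 53.1 106.6] ang 51.3 z [13. 18. 39.] [426.9 291.1  21.1]
small white 40-90 162 c [421.9 290.9] sz [ 40.8 106.8] ang 51.2 z [41. 67. 81.] [411.  277.8  64.7]
stand 5 2642 c [ 629.9 -195.4] sz [210.7 252.2] ang 0.9 z [ 5. 10. 14.] [ 625.3 -176.3   10.2]
stand 150 519 c [ 625.3 -172.3] sz [167.3  31.4] ang 84.6 z [151. 183. 199.] [ 621.7 -171.8  180.3]
latch 74 c [ 638.  -177.6] sz [21.7 54.8] ang 70.9 z [168. 188. 196.] [ 621.1 -172.2  182.4]
```

View pics/crop.png

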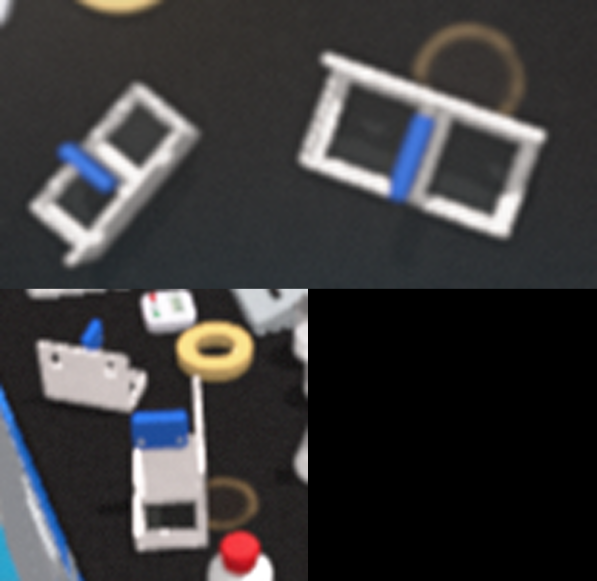

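The crop confirms it. The right-hand one at top (214,217) measures 146 x 70 mm and its plate top is at 107 mm, so it is the right size. Its back plate faces away from the robot, with yaw about -19°. The small one at (134,224) is rejected. I'm moving over it towards a view of the stand.

Request:
arm_command(
  rows=[
    [[-0.82,-0.84,0,0,0,0,1],[-0.82,-0.84,0,0,0,0,1],[-0.82,-0.84,0,0,0,0,1],[-0.82,-0.84,0,0,0,0,1],[-0.82,-0.84,0,0,0,0,1]],
  ],
)

```text
t: 0.52
eef_pos: [299.0, 414.9, 404.6]
tcp_rot: [-3.14, 0.0, 2.763]
ft_force: [0.6, 0.4, 1.2]
opening: 0.998
grip_force: 0.0
```

Request:
arm_command(
  rows=[
    [[-0.82,-0.84,0,0,0,0,1],[-0.82,-0.84,0,0,0,0,1],[-0.82,-0.84,0,0,0,0,1],[-0.82,-0.84,0,0,0,0,1],[-0.82,-0.84,0,0,0,0,1]],
  ],
)

```text
t: 0.93
eef_pos: [367.2, 252.8, 404.7]
tcp_rot: [-3.141, 0.0, 2.762]
ft_force: [0.2, -0.2, -1.0]
opening: 1.0
grip_force: 0.0
```

Request:
arm_command(
  rows=[
    [[-0.82,-0.84,0,0,0,0,1],[-0.82,-0.84,0,0,0,0,1],[-0.82,-0.84,0,0,0,0,1],[-0.82,-0.84,0,0,0,0,1],[-0.82,-0.84,0,0,0,0,1]],
  ],
)

```text
t: 1.35
eef_pos: [435.7, 90.3, 404.7]
tcp_rot: [-3.141, 0.001, 2.762]
ft_force: [-0.4, -0.2, 0.8]
opening: 0.999
grip_force: 0.0
```

Request:
arm_command(
  rows=[
    [[-0.36,-0.76,0,0,0,-0.022,1],[-0.36,-0.76,0,0,0,-0.022,1],[-0.36,-0.76,0,0,0,-0.022,1],[-0.36,-0.76,0,0,0,-0.022,1]],
  ],
)

```text
t: 1.68
eef_pos: [442.7, -35.6, 404.6]
tcp_rot: [-3.141, 0.0, 2.9]
ft_force: [0.2, 0.5, -0.4]
opening: 1.001
grip_force: 0.0
```

Request:
arm_command(
  rows=[
    [[-0.2,-0.78,0,0,0,-0.022,1],[-0.2,-0.78,0,0,0,-0.022,1],[-0.2,-0.78,0,0,0,-0.022,1],[-0.2,-0.78,0,0,0,-0.022,1],[-0.2,-0.78,0,0,0,-0.022,1],[-0.2,-0.78,0,0,0,-0.022,1],[-0.2,-0.78,0,0,0,-0.022,1]],
  ],
)

```text
t: 2.27
eef_pos: [443.9, -151.4, 404.6]
tcp_rot: [3.141, -0.0, 3.042]
ft_force: [-0.3, 0.0, -0.1]
opening: 1.001
grip_force: 0.0
```

```bash
python3 - <<'E'
from h import *
s=state(); print(s['t'],s['eef_pos'],np.degrees(s['tcp_rot']),s['qvel'].max(),s['joints'])
p,d,K,Rc,t=cam('wrist'); np.savez('w1.npz',p=p,d=d,K=K,R=Rc,t=t); save('w1.png',p)
E
```

```text
2.2667 [ 443.85026923 -151.4048526   404.63173723] [ 1.79973338e+02 -2.07400907e-02  1.74314650e+02] 0.008890745160762674 [-4.69782067e-01  2.70160933e-01  1.92690313e+00  3.73429356e-04
  9.45034552e-01 -1.94156903e+00]
```

View pics/w1.png

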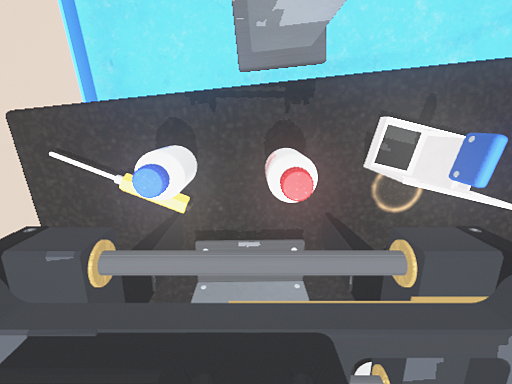

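The wrist camera looks to the tool's +x side. It shows the red cap at (297,184), the blue cap at (150,181) and the caddy at (430,160), but the panel is hidden behind the gripper. I'll turn the tool half round, which also works for the grasp, and step back.

Request:
arm_command(
  rows=[
    [[0.22,-0.07,-0.3,0,0,0.19,1],[0.22,-0.07,-0.3,0,0,0.19,1],[0.22,-0.07,-0.3,0,0,0.19,1],[0.22,-0.07,-0.3,0,0,0.19,1],[0.22,-0.07,-0.3,0,0,0.19,1],[0.22,-0.07,-0.3,0,0,0.19,1],[0.22,-0.07,-0.3,0,0,0.19,1],[0.22,-0.07,-0.3,0,0,0.19,1],[0.22,-0.07,-0.3,0,0,0.19,1],[0.22,-0.07,-0.3,0,0,0.19,1]],
  ],
)

```text
t: 3.15
eef_pos: [410.0, -158.6, 449.8]
tcp_rot: [3.141, -0.0, 1.842]
ft_force: [0.4, 0.3, 0.3]
opening: 1.002
grip_force: 0.0
```

Request:
arm_command(
  rows=[
    [[0,0,0,0,0,0.19,1],[0,0,0,0,0,0.19,1],[0,0,0,0,0,0.19,1],[0,0,0,0,0,0.19,1],[0,0,0,0,0,0.19,1],[0,0,0,0,0,0.19,1],[0,0,0,0,0,0.19,1],[0,0,0,0,0,0.19,1],[0,0,0,0,0,0.19,1],[0,0,0,0,0,0.19,1]],
  ],
)

```text
t: 3.98
eef_pos: [410.0, -158.5, 449.8]
tcp_rot: [3.142, -0.0, 0.649]
ft_force: [-1.0, -0.6, -0.1]
opening: 0.998
grip_force: 0.0
```

Request:
arm_command(
  rows=[
    [[0,0,0,0,0,0.12,1],[0,0,0,0,0,0.12,1],[0,0,0,0,0,0.12,1],[0,0,0,0,0,0.12,1],[0,0,0,0,0,0.12,1],[0,0,0,0,0,0.12,1],[0,0,0,0,0,0.12,1],[0,0,0,0,0,0.12,1]],
  ],
)

```text
t: 4.65
eef_pos: [409.9, -158.9, 449.8]
tcp_rot: [-3.142, -0.0, -0.095]
ft_force: [-0.6, -0.0, -0.5]
opening: 1.003
grip_force: 0.0
```

```bash
python3 - <<'E'
from h import *
s=state(); print(s['t'],s['eef_pos'],np.degrees(s['tcp_rot']),s['joints'])
p,d,K,Rc,t=cam('wrist'); np.savez('w2.npz',p=p,d=d,K=K,R=Rc,t=t); save('w2.png',p)
def ext(P,m,nm):
    q=P[m]; print(nm,len(q),np.round(q.mean(0),1),np.round(np.percentile(q,[2,98],axis=0),1).tolist())
def panel(P,nm):
    m=(P[...,2]>40)&(P[...,2]<165)&(abs(P[...,0]-620)<40)&(P[...,1]>-265)&(P[...,1]<-85)
    q=P[m]; 
    # robust fit x=a+b*(y+172)+c*(z-142)
    k=np.ones(len(q),bool)
    for i in range(8):
        A=np.c_[np.ones(len(q)),q[:,1]+172,q[:,2]-142]; c=np.linalg.lstsq(A[k],q[k,0],rcond=None)[0]
        r=q[:,0]-A@c; k=abs(r)<(8 if i<4 else 3)
    print(nm,len(q),k.sum(),'a,b,c',np.round(c,4),'yaw',round(-np.degrees(np.arctan(c[1])),2),'y',np.percentile(q[k,1],[1,99]).round(1),'z',np.percentile(q[k,2],[1,99]).round(1))
    pr=q[(r<-5)&(q[:,2]>125)&(q[:,2]<160)]; print('protr',len(pr), pr[:12].round(0).tolist())
panel(cloud(d,K,Rc,t),'wrist')
for n in('side','top'):
    z=np.load(n+'.npz'); panel(cloud(z['d'],z['K'],z['R'],z['t']),n)
P=cloud(d,K,Rc,t); i=p.astype(int); ext(P,(i[...,0]>i[...,1]+80)&(P[...,2]>140)&(P[...,0]>590),'latch')
ext(P,(abs(P[...,2]-194)<5)&(P[...,0]>590)&(P[...,0]<700),'ptop')
E
```

```text
4.65 [ 409.94418021 -158.93238238  449.79737522] [-1.79994832e+02 -5.92712540e-03 -5.45732882e+00] [-5.20325858e-01  1.72324702e-01  1.92332617e+00  1.44251621e-04
  1.04588474e+00  1.14564653e+00]
wrist 1353 1353 a,b,c [ 6.198544e+02  8.670000e-02 -4.400000e-03] yaw -4.95 y [-255.7  -91.6] z [40.4 69.5]
protr 0 []
side 1094 957 a,b,c [ 6.191263e+02  8.610000e-02 -1.700000e-03] yaw -4.92 y [-258.   -91.3] z [ 41.6 163.7]
protr 43 [[614.0, -123.0, 144.0], [611.0, -131.0, 153.0], [615.0, -131.0, 151.0], [613.0, -125.0, 142.0], [614.0, -129.0, 145.0], [614.0, -133.0, 149.0], [614.0, -125.0, 138.0], [613.0, -130.0, 143.0], [613.0, -136.0, 148.0], [616.0, -135.0, 146.0], [613.0, -126.0, 135.0], [612.0, -133.0, 142.0]]
top 581 480 a,b,c [ 6.203848e+02  8.650000e-02 -2.200000e-03] yaw -4.94 y [-254.4  -89. ] z [ 41.4 162.9]
protr 34 [[619.0, -131.0, 152.0], [616.0, -122.0, 151.0], [616.0, -124.0, 153.0], [616.0, -126.0, 154.0], [616.0, -129.0, 154.0], [616.0, -131.0, 153.0], [616.0, -134.0, 152.0], [616.0, -136.0, 153.0], [615.0, -123.0, 147.0], [615.0, -125.0, 146.0], [614.0, -127.0, 153.0], [614.0, -129.0, 152.0]]<stdin>:5: RuntimeWarning: Mean of empty slice.
  ret = um.true_divide(
Traceback (most recent call last):
IndexError: index -1 is out of bounds for axis 0 with size 0
```

View pics/w2.png

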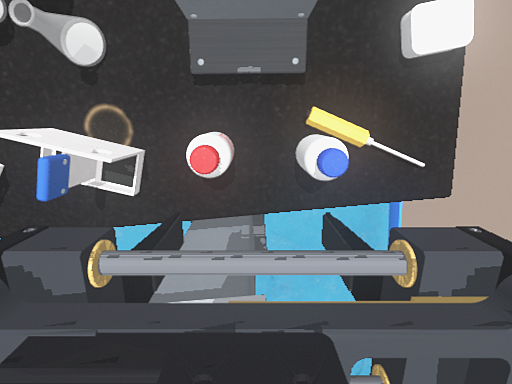

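The panel fits agree: yaw -4.94° and face at x≈620 at y=-172. The picture shows the stand's base at (248,40), the red cap at (204,159), the blue cap at (332,162) and the caddy at (90,165). The depth data also hints at the studs, so I'll extract those and plan the grasp.

```bash
python3 - <<'E'
from h import *
yaw=np.radians(-4.94); ex=np.array([np.cos(yaw),np.sin(yaw)]); ey=np.array([-ex[1],ex[0]])
for n in('side','top'):
    z=np.load(n+'.npz'); P=cloud(z['d'],z['K'],z['R'],z['t']); 
    a={'side':619.1,'top':620.4}[n]
    q=P[...,:2]-np.array([a,-172]); sx=q@ex; sy=q@ey; sz=P[...,2]
    m=(sx<-4.5)&(sx>-16)&(abs(sy)<80)&(sz>115)&(sz<175)
    print(n)
    for lo,hi in((25,70),(-70,-25)):
        k=m&(sy>lo)&(sy<hi)
        if k.any(): print(k.sum(),'sx',sx[k].mean().round(1),'sy',np.median(sy[k]).round(1),np.percentile(sy[k],[3,97]).round(1),'z',np.percentile(sz[k],[3,50,97]).round(1))
    pf=(abs(sx)<3)&(sz>40)&(sz<165)&(abs(sy)<95); print('panel edges',np.percentile(sy[pf],[.5,99.5]).round(1))
    i=z['p'].astype(int); L=(i[...,0]>i[...,1]+60)&(abs(sx)<25)&(sz>150)&(abs(sy)<40); print('latch sy',sy[L].mean().round(1),np.percentile(sy[L],[2,98]).round(1))
# wrist refinement of caddy from w2
z=np.load('w2.npz'); P=cloud(z['d'],z['K'],z['R'],z['t']); i=z['p'].astype(int); v,u=np.mgrid[:384,:512]
bl=(i[...,2]>i[...,0]+50)&(u<75)&(v>150)&(v<205)&(P[...,2]>112)
r=cv2.minAreaRect(P[bl][:,:2].astype(np.float32)); print('grip top',bl.sum(),r,np.median(P[bl][:,2]))
w=(i.min(-1)>120)&(u<150)&(v>120)&(v<205)&(P[...,2]>100)&(P[...,2]<112)
r=cv2.minAreaRect(P[w][:,:2].astype(np.float32)); print('plate top',w.sum(),r,np.median(P[w][:,2]))
E
```

```text
side
20 sx -9.0 sy 38.4 [32.3 47.3] z [135.8 142.8 151.5]
21 sx -9.2 sy -54.7 [-60.  -46.4] z [136.2 143.6 150.8]
panel edges [-86.4  81.9]
latch sy -1.8 [-14.1  15.5]
top
20 sx -8.4 sy 41.4 [35.1 49.1] z [136.6 151.4 153.7]
16 sx -8.8 sy -49.4 [-55.9 -42.3] z [136.5 150.  153.4]
panel edges [-84.1  83.7]
latch sy 0.5 [-10.5  12. ]
grip top 586 ((469.3655090332031, -26.73492431640625), (49.01186752319336, 276.5596923828125), 14.912277221679688) 117.24713591467292
plate top 524 ((469.1013488769531, 73.37955474853516), (134.7830047607422, 14.594754219055176), 70.93898010253906) 105.98954457124086
```

Request:
arm_command(
  rows=[
    [[0,-0.85,0,0,0,0.038,1],[0,-0.85,0,0,0,0.038,1],[0,-0.85,0,0,0,0.038,1],[0,-0.85,0,0,0,0.038,1]],
  ],
)

```text
t: 5.03
eef_pos: [422.2, -29.7, 449.8]
tcp_rot: [-3.141, 0.0, -0.336]
ft_force: [1.0, 0.0, 0.9]
opening: 0.998
grip_force: 0.0
```

Request:
arm_command(
  rows=[
    [[-0.2,-0.82,0.6,0,0,0,1],[-0.2,-0.82,0.6,0,0,0,1],[-0.2,-0.82,0.6,0,0,0,1],[-0.2,-0.82,0.6,0,0,0,1],[-0.2,-0.82,0.6,0,0,0,1],[-0.2,-0.82,0.6,0,0,0,1]],
  ],
)

```text
t: 5.53
eef_pos: [435.1, 94.2, 359.0]
tcp_rot: [3.141, 0.002, -0.333]
ft_force: [-0.1, -1.2, 0.6]
opening: 1.002
grip_force: 0.0
```

```bash
python3 - <<'E'
from h import *
s=state(); print(s['t'],s['eef_pos'],np.degrees(s['tcp_rot']))
p,d,K,Rc,t=cam('wrist'); save('w3.png',p)
P=cloud(d,K,Rc,t); i=p.astype(int)
near=np.hypot(P[...,0]-438,P[...,1]-93)<100
bl=near&(i[...,2]>i[...,0]+50)&(P[...,2]>112)&(P[...,2]<124)
Rt=Rm(s['tcp_rot'])
for nm,m in(('grip',bl),('plate',near&(i.min(-1)>120)&(P[...,2]>102)&(P[...,2]<110))):
    if m.sum()<9: print(nm,m.sum()); continue
    r=cv2.minAreaRect(P[m][:,:2].astype(np.float32)); print(nm,m.sum(),r,np.median(P[m][:,2]))
    print(' in tool',((np.array([*r[0],100])-s['eef_pos'])@Rt).round(1))
E
```

```text
5.5333 [435.11078251  94.18619188 359.02146714] [ 1.79955054e+02  1.06432809e-01 -1.90752879e+01]
grip 902 ((438.1993713378906, 90.93730163574219), (13.160398483276367, 54.31721878051758), 70.59233093261719) 117.44688141947445
 in tool [  4.5   1.9 259. ]
plate 832 ((469.703857421875, 80.11554718017578), (146.01171875, 16.509056091308594), 70.81855773925781) 106.12491357570283
 in tool [ 37.8   1.8 259. ]
```

View pics/w3.png

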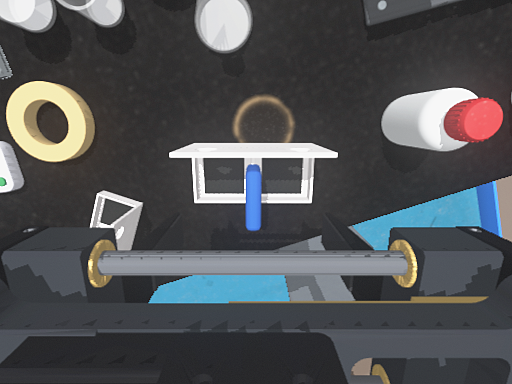

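The blue grip is at (253,197) between the open fingers, 4.5 mm ahead (4 wanted) and 2 mm to the side. Now descending and gripping.

Request:
arm_command(
  rows=[
    [[0.003,0.013,0.587,0,0,0.0006,1],[0.003,0.013,0.587,0,0,0.0006,1],[0.003,0.013,0.587,0,0,0.0006,1],[0.003,0.013,0.587,0,0,0.0006,1],[0.003,0.013,0.587,0,0,0.0006,-1],[0.003,0.013,0.587,0,0,0.0006,-1],[0.003,0.013,0.587,0,0,0.0006,-1],[0.003,0.013,0.587,0,0,0.0006,-1],[0.003,0.013,0.587,0,0,0.0006,-1],[0.003,0.013,0.587,0,0,0.0006,-1]],
  ],
)

```text
t: 6.42
eef_pos: [435.0, 91.0, 272.3]
tcp_rot: [-3.141, -0.001, -0.343]
ft_force: [-0.4, -0.2, -0.2]
opening: 0.636
grip_force: 0.0
```

Request:
arm_command(
  rows=[
    [[0,0,0,0,0,0,-1],[0,0,0,0,0,0,-1],[0,0,0,0,0,0,-1]],
  ],
)

```text
t: 6.67
eef_pos: [435.0, 91.0, 271.7]
tcp_rot: [-3.142, 0.0, -0.343]
ft_force: [0.1, -1.0, -0.3]
opening: 0.425
grip_force: 0.0
```

Request:
arm_command(
  rows=[
    [[0,0,0,0,0,0,-1],[0,0,0,0,0,0,-1],[0,0,0,0,0,0,-1],[0,0,0,0,0,0,-1],[0,0,0,0,0,0,-1],[0,0,0,0,0,0,-1]],
  ],
)

```text
t: 7.17
eef_pos: [435.1, 91.0, 271.7]
tcp_rot: [-3.141, -0.0, -0.343]
ft_force: [-0.0, 1.3, -0.3]
opening: 0.148
grip_force: 30.0
```

Request:
arm_command(
  rows=[
    [[0,0,-0.1,0,0,0,-1],[0,0,-0.1,0,0,0,-1],[0,0,-0.1,0,0,0,-1],[0,0,-0.1,0,0,0,-1]],
  ],
)

```text
t: 7.5
eef_pos: [434.8, 90.9, 286.2]
tcp_rot: [3.141, 0.0, -0.343]
ft_force: [-0.3, 0.9, -4.7]
opening: 0.142
grip_force: 30.0
```

Request:
arm_command(
  rows=[
    [[0,0,-0.84,0,0,0,-1],[0,0,-0.84,0,0,0,-1],[0,0,-0.84,0,0,0,-1],[0,0,-0.84,0,0,0,-1],[0,0,-0.84,0,0,0,-1]],
  ],
)

```text
t: 7.92
eef_pos: [434.8, 91.0, 413.6]
tcp_rot: [-3.14, -0.003, -0.343]
ft_force: [-0.5, -0.2, -5.1]
opening: 0.145
grip_force: 30.0
```

Request:
arm_command(
  rows=[
    [[0.16,0.18,0,0,0,0,-1],[0.32,0.35,0,0,0,0,-1],[0.48,0.53,0,0,0,0,-1],[0.64,0.7,0,0,0,0,-1]],
  ],
)

```text
t: 8.25
eef_pos: [490.3, -41.7, 410.1]
tcp_rot: [3.141, 0.004, -0.342]
ft_force: [0.7, -0.4, -3.8]
opening: 0.145
grip_force: 30.0
```

Request:
arm_command(
  rows=[
    [[0.16,0.18,0,0,0,-0.01,-1],[0.32,0.35,0,0,0,-0.02,-1],[0.48,0.53,0,0,0,-0.03,-1],[0.6,0.65,0,0,0,-0.038,-1],[0.64,0.7,0,0,0,-0.041,-1],[0.64,0.7,0,0,0,-0.041,-1],[0.64,0.7,0,0,0,-0.041,-1]],
  ],
)

```text
t: 8.83
eef_pos: [545.1, -171.7, 409.8]
tcp_rot: [-3.14, 0.004, -0.087]
ft_force: [-0.0, 0.9, -4.5]
opening: 0.145
grip_force: 30.0
```

```bash
cat > m.py <<'E'
from h import *
# tool frame estimate of held caddy from the side & wrist cameras
s=state(); print(s['t'],s['eef_pos'].round(1),np.degrees(s['tcp_rot']).round(2),s['ft_force'].round(1))
Rt=Rm(s['tcp_rot'])
p,d,K,Rc,t=cam('wrist'); P=(cloud(d,K,Rc,t)-s['eef_pos'])@Rt; i=p.astype(int)
m=(i.min(-1)>120)&(abs(P[...,2]-165.7)<3)&(abs(P[...,1])<90)&(P[...,0]>25)&(P[...,0]<60)
if m.sum()>20:
    r=cv2.minAreaRect(P[m][:,:2].astype(np.float32)); print('plate top tool',m.sum(),np.round(r[0],1),np.round(r[1],1),round(r[2],2),'x pct',np.percentile(P[m][:,0],[2,50,98]).round(1),'z',np.median(P[m][:,2]).round(1),'slope',np.polyfit(P[m][:,1],P[m][:,0],1).round(4),'zslope',np.polyfit(P[m][:,1],P[m][:,2],1).round(4))
E
python3 m.py; python3 - <<'E'
from h import *
p,d,K,Rc,t=cam('side'); np.savez('side2.npz',p=p,d=d,K=K,R=Rc,t=t)
save('s2.png',cv2.resize(p[90:300,160:370],None,fx=2.8,fy=2.8,interpolation=cv2.INTER_CUBIC))
s=state(); P=(cloud(d,K,Rc,t)-s['eef_pos'])@Rm(s['tcp_rot']); i=p.astype(int)
print('side white ext'); m=(i.min(-1)>110)&(abs(P[...,1])<85)&(P[...,0]>-60)&(P[...,0]<60)&(P[...,2]>140)&(P[...,2]<290)
print(m.sum(),np.percentile(P[m],[1,99],axis=0).round(1).tolist())
E
```

```text
8.8333 [ 545.1 -171.7  409.8] [-179.9     0.25   -4.98] [-0.   0.9 -4.5]
plate top tool 1883 [42.   0.9] [146.3   4.1] 89.98 x pct [40.2 42.1 43.9] z 166.3 slope [-2.00000e-04  4.20861e+01] zslope [7.000000e-04 1.663642e+02]
side white ext
1406 [[-31.7, -69.7, 168.7], [41.7, 75.5, 272.8]]
```

View pics/s2.png

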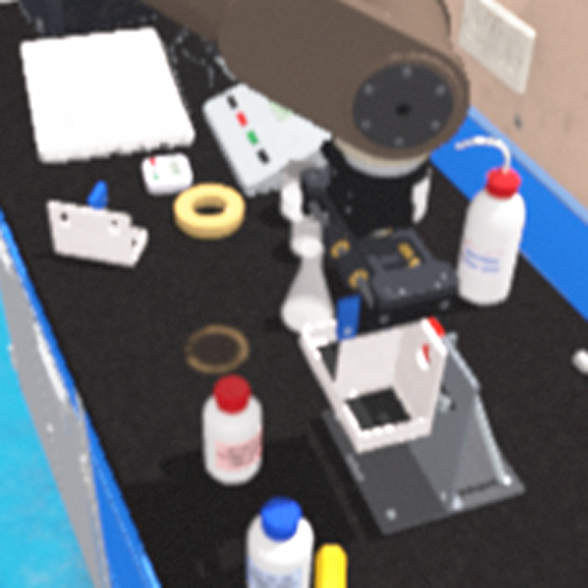

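The caddy is held square and level, with its rear face 44.0 mm ahead of the TCP and its centre +0.9 mm in tool y. The crop shows it at about (375,385), in front of the panel at (450,420), with a stud visible at (445,400). Now I'll descend to stud height and measure the panel in the wrist view.

Request:
arm_command(
  rows=[
    [[0,0,0.12,0,0,0,-1],[0,0,0.24,0,0,0,-1],[0,0,0.36,0,0,0,-1],[0,0,0.479,0,0,0,-1],[0,0,0.479,0,0,0,-1],[0,0,0.479,0,0,0,-1]],
  ],
)

```text
t: 9.43
eef_pos: [545.1, -170.6, 340.4]
tcp_rot: [-3.141, 0.002, -0.085]
ft_force: [1.3, 0.5, -3.6]
opening: 0.146
grip_force: 30.0
```

```bash
cat >> m.py <<'E'
Z=s['eef_pos'][2]
k=(abs(P[...,2]-(Z-195))<4)&(P[...,0]>50)&(P[...,0]<110)&(abs(P[...,1])<100)
q=P[k]; print('panel top',len(q))
if len(q)>20: print(' y',np.percentile(q[:,1],[1,99]).round(1),'x pct',np.percentile(q[:,0],[2,50,98]).round(1),'front edge fit'); 
b=[(y,np.percentile(q[abs(q[:,1]-y)<4][:,0],5)) for y in range(-76,80,8) if (abs(q[:,1]-y)<4).sum()>4 and abs(y)>20]
if len(b)>4: print(' x=',np.polyfit(*np.array(b).T,1).round(4))
L=(i[...,0]>i[...,1]+70)&(P[...,0]>40)&(P[...,0]<110)&(abs(P[...,1])<40)&(P[...,2]<Z-150)
if L.sum()>9: print('latch',L.sum(),np.percentile(P[L],[2,98],axis=0).round(1).tolist())
save('w_%.2f.png'%s['t'],p)
E
python3 m.py; python3 - <<'E'
from h import *
s=state(); Rt=Rm(s['tcp_rot'])
for n in('side','top'):
    p,d,K,Rc,t=cam(n); P=(cloud(d,K,Rc,t)-s['eef_pos'])@Rt; i=p.astype(int)
    m=(i.min(-1)>110)&(abs(P[...,1])<85)&(P[...,0]>30)&(P[...,0]<52)&(P[...,2]>160)&(P[...,2]<180)
    print(n,m.sum(),np.percentile(P[m],[1,50,99],axis=0).round(1).tolist() if m.sum()>5 else '')
E
```

```text
9.4333 [ 545.1 -170.6  340.4] [-1.7996e+02  1.0000e-01 -4.8500e+00] [ 1.3  0.5 -3.6]
plate top tool 1878 [42.   0.8] [146.5   4.1] 89.99 x pct [40.1 42.  43.9] z 166.3 slope [-1.00000e-04  4.20783e+01] zslope [5.00000e-04 1.66388e+02]
panel top 4912
 y [-85.9  78.6] x pct [74.9 77.8 87.9] front edge fit
 x= [-5.00000e-04  7.48737e+01]
latch 1692 [[66.8, -15.0, 146.5], [83.0, 7.7, 176.6]]
side 53 [[37.6, 33.8, 165.6], [39.2, 57.0, 171.5], [43.2, 74.3, 179.8]]
top 6 [[42.3, -46.7, 162.8], [43.2, -40.8, 164.4], [43.6, -35.3, 166.0]]
```

The wrist view puts the panel at 74.9 mm and square, 30.9 mm ahead of the plate. The stand's middle is at tool y -3.6 and the caddy's at +0.85, an offset of -4.5 mm, close to the depth estimate of -4.9. Approaching to just short of the stud heads.

Request:
arm_command(
  rows=[
    [[0.04,0,0,0,0,0,-1],[0.08,0,0,0,0,0,-1],[0.12,0,0,0,0,0,-1],[0.12,0,0,0,0,0,-1],[0.12,0,0,0,0,0,-1],[0.12,0,0,0,0,0,-1]],
  ],
)

```text
t: 10.08
eef_pos: [563.2, -172.8, 340.7]
tcp_rot: [-3.141, 0.0, -0.085]
ft_force: [0.2, -1.3, -5.4]
opening: 0.143
grip_force: 30.0
```

```bash
python3 m.py; python3 -c "
from h import *
p,d,K,Rc,t=cam('side'); save('s3.png',cv2.resize(p[150:290,230:370],None,fx=4,fy=4,interpolation=cv2.INTER_CUBIC))"
```

```text
10.0833 [ 563.2 -172.8  340.7] [-1.7999e+02  2.0000e-02 -4.8800e+00] [ 0.2 -1.3 -5.4]
plate top tool 1890 [48.3  1.3] [ 16.7 146.7] 0.01 x pct [40.1 42.1 43.9] z 166.4 slope [-2.00000e-04  4.21011e+01] zslope [6.000000e-04 1.663972e+02]
panel top 4313
 y [-86.5  77.7] x pct [56.8 59.6 69.6] front edge fit
 x= [-3.00000e-04  5.68263e+01]
latch 1233 [[49.1, -15.9, 146.8], [64.8, 6.7, 175.5]]
```

View pics/s3.png

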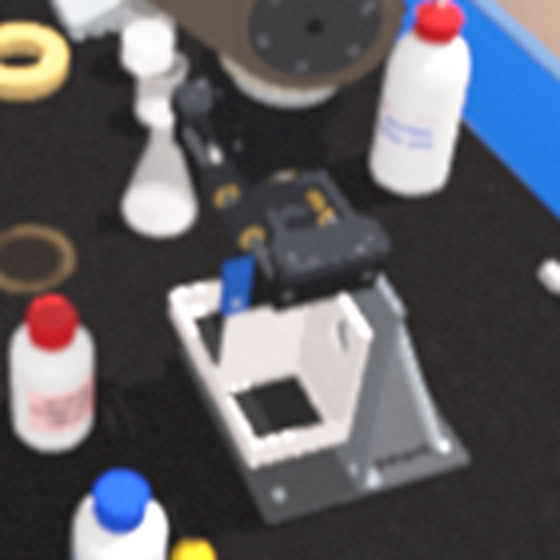

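The crop shows the caddy at (270,370) just off the panel, with a gap of 12.8 mm by the wrist depth. It is 2.7 mm high, so I'll lower it and then feel forward gently.

Request:
arm_command(
  rows=[
    [[0,0,0.018,0,0,0,-1],[0,0,0.018,0,0,0,-1],[0.007,0,0.018,0,0,0,-1],[0.014,0,0.018,0,0,0,-1],[0.02,0,0.018,0,0,0,-1],[0.025,0,0.018,0,0,0,-1],[0.025,0,0.018,0,0,0,-1]],
  ],
)

```text
t: 10.77
eef_pos: [567.1, -173.2, 338.1]
tcp_rot: [-3.142, -0.0, -0.085]
ft_force: [-0.4, 0.6, -4.8]
opening: 0.144
grip_force: 30.0
```

Request:
arm_command(
  rows=[
    [[0.004,0,0,0,0,0,-1],[0.007,0,0,0,0,0,-1],[0.007,0,0,0,0,0,-1]],
  ],
)

```text
t: 11.02
eef_pos: [567.8, -173.3, 338.0]
tcp_rot: [-3.141, 0.001, -0.085]
ft_force: [-2.4, -0.7, -3.7]
opening: 0.146
grip_force: 30.0
```

Request:
arm_command(
  rows=[
    [[0.005,0,0,0,0,0,-1],[0.01,0,0,0,0,0,-1],[0.01,0,0,0,0,0,-1]],
  ],
)

```text
t: 11.27
eef_pos: [569.3, -173.4, 337.7]
tcp_rot: [-3.141, 0.001, -0.085]
ft_force: [-3.2, 0.1, -7.2]
opening: 0.146
grip_force: 30.0
```

Request:
arm_command(
  rows=[
    [[0.007,0,0,0,0,0,-1],[0.014,0,0,0,0,0,-1],[0.014,0,0,0,0,0,-1],[0.014,0,0,0,0,0,-1]],
  ],
)

```text
t: 11.6
eef_pos: [571.6, -173.6, 338.0]
tcp_rot: [-3.141, 0.0, -0.085]
ft_force: [-4.0, 0.4, -5.6]
opening: 0.147
grip_force: 30.0
```

```bash
python3 m.py
```

```text
11.6 [ 571.6 -173.6  338. ] [-1.7999e+02  2.0000e-02 -4.8800e+00] [-4.   0.4 -5.6]
plate top tool 2053 [49.9 -4.2] [ 20.1 166.4] 0.0 x pct [40.2 42.2 58.7] z 166.4 slope [-4.30000e-03  4.43701e+01] zslope [2.000000e-04 1.661814e+02]
panel top 3294
 y [-86.4  77.7] x pct [50.1 52.2 62.1] front edge fit
 x= [-4.00000e-04  5.01608e+01]
latch 913 [[48.4, -16.2, 144.2], [56.4, 7.0, 149.0]]
```

The plate has passed the head faces with only the latch's push of about 4 N, and hasn't slipped in the grip. Continuing to the panel.

Request:
arm_command(
  rows=[
    [[0.007,0,0,0,0,0,-1],[0.014,0,0,0,0,0,-1],[0.02,0,0,0,0,0,-1],[0.02,0,0,0,0,0,-1],[0.02,0,0,0,0,0,-1]],
  ],
)

```text
t: 12.07
eef_pos: [574.6, -173.9, 338.1]
tcp_rot: [-3.141, 0.0, -0.085]
ft_force: [-5.5, 0.6, -7.5]
opening: 0.145
grip_force: 30.0
```

Request:
arm_command(
  rows=[
    [[0.004,0,0,0,0,0,-1],[0.007,0,0,0,0,0,-1],[0.007,0,0,0,0,0,-1]],
  ],
)

```text
t: 12.32
eef_pos: [575.5, -173.9, 338.0]
tcp_rot: [-3.141, 0.0, -0.085]
ft_force: [-5.1, 1.0, -7.2]
opening: 0.144
grip_force: 30.0
```

Request:
arm_command(
  rows=[
    [[0.004,0,0,0,0,0,-1],[0.007,0,0,0,0,0,-1],[0.007,0,0,0,0,0,-1]],
  ],
)

```text
t: 12.57
eef_pos: [576.1, -174.0, 338.1]
tcp_rot: [-3.141, 0.002, -0.085]
ft_force: [-9.8, 0.5, -4.1]
opening: 0.145
grip_force: 30.0
```

The plate is against the panel, with the force rising to 10 N. Now I'll slide down slowly.

Request:
arm_command(
  rows=[
    [[0,0,0.007,0,0,0,-1],[0,0,0.014,0,0,0,-1],[0,0,0.02,0,0,0,-1],[0,0,0.027,0,0,0,-1],[0,0,0.027,0,0,0,-1]],
  ],
)

```text
t: 12.98
eef_pos: [576.0, -174.0, 334.6]
tcp_rot: [-3.141, 0.001, -0.085]
ft_force: [-12.3, 0.4, 1.3]
opening: 0.145
grip_force: 30.0
```

Request:
arm_command(
  rows=[
    [[-0.002,0,0.007,0,0,0,-1],[-0.002,0,0.014,0,0,0,-1],[-0.002,0,0.02,0,0,0,-1],[-0.002,0,0.027,0,0,0,-1],[-0.002,0,0.027,0,0,0,-1]],
  ],
)

```text
t: 13.4
eef_pos: [575.9, -174.0, 330.6]
tcp_rot: [-3.142, 0.001, -0.085]
ft_force: [-9.4, 1.1, -0.1]
opening: 0.143
grip_force: 30.0
```

Request:
arm_command(
  rows=[
    [[0,0,0.007,0,0,0,-1],[0,0,0.014,0,0,0,-1],[0,0,0.02,0,0,0,-1],[0,0,0.027,0,0,0,-1],[0,0,0.034,0,0,0,-1],[0,0,0.034,0,0,0,-1]],
  ],
)

```text
t: 13.9
eef_pos: [575.9, -173.9, 325.3]
tcp_rot: [-3.141, 0.001, -0.085]
ft_force: [-9.4, 1.9, -1.5]
opening: 0.145
grip_force: 30.0
```

Request:
arm_command(
  rows=[
    [[0,0,0.007,0,0,0,-1],[0,0,0.014,0,0,0,-1],[0,0,0.017,0,0,0,-1],[0,0,0.017,0,0,0,-1]],
  ],
)

```text
t: 14.23
eef_pos: [575.9, -173.9, 322.9]
tcp_rot: [-3.141, 0.001, -0.085]
ft_force: [-10.3, 2.2, 0.9]
opening: 0.147
grip_force: 30.0
```

```bash
python3 m.py
```

```text
14.2333 [ 575.9 -173.9  322.9] [-1.7999e+02  4.0000e-02 -4.9000e+00] [-10.3   2.2   0.9]
plate top tool 329 [51.9 -4.6] [166.6  16.1] 90.0 x pct [48.5 48.7 59.8] z 165.7 slope [-3.7000e-03  5.0262e+01] zslope [8.000000e-04 1.652788e+02]
panel top 590
 y [-24.3  15.3] x pct [50.1 52.6 59.4] front edge fit
latch 1183 [[43.3, -16.2, 129.1], [52.1, 6.9, 134.4]]
```

Request:
arm_command(
  rows=[
    [[0,0,0.004,0,0,0,-1],[0,0,0.007,0,0,0,-1],[0,0,0.007,0,0,0,-1]],
  ],
)

```text
t: 14.53
eef_pos: [575.9, -173.9, 322.3]
tcp_rot: [-3.142, 0.0, -0.085]
ft_force: [-11.6, 1.7, 5.2]
opening: 0.145
grip_force: 30.0
```

Request:
arm_command(
  rows=[
    [[0,0,0.004,0,0,0,-1],[0,0,0.007,0,0,0,-1],[0,0,0.007,0,0,0,-1]],
  ],
)

```text
t: 14.78
eef_pos: [576.1, -173.9, 321.7]
tcp_rot: [3.141, -0.001, -0.085]
ft_force: [-11.4, 1.7, 6.2]
opening: 0.147
grip_force: 30.0
```

Request:
arm_command(
  rows=[
    [[0,0,0.004,0,0,0,-1],[0,0,0.008,0,0,0,-1],[0,0,0.008,0,0,0,-1]],
  ],
)

```text
t: 15.03
eef_pos: [576.1, -173.9, 321.1]
tcp_rot: [3.141, -0.002, -0.085]
ft_force: [-12.0, 2.8, 12.5]
opening: 0.146
grip_force: 30.0
```

```bash
python3 m.py; ls pics | tail -2;  python3 -c "
import glob,cv2,os
f=max(glob.glob('pics/w_*'),key=os.path.getmtime); im=cv2.imread(f); cv2.imwrite('pics/lz.png',cv2.resize(im[0:230,130:380],None,fx=2.5,fy=2.5))"
```

```text
15.0333 [ 576.1 -173.9  321.1] [ 1.7998e+02 -1.0000e-01 -4.9000e+00] [-12.    2.8  12.5]
plate top tool 1312 [51.4 -4.7] [ 17.1 166.5] 0.01 x pct [45.6 50.2 58.7] z 168.2 slope [-3.90000e-03  5.03384e+01] zslope [4.000000e-04 1.674651e+02]
panel top 508
 y [-24.3  15.5] x pct [50.1 53.4 59. ] front edge fit
latch 1201 [[43.0, -16.2, 127.4], [51.6, 6.8, 132.5]]
w_15.03.png
w_9.43.png
```

View pics/lz.png

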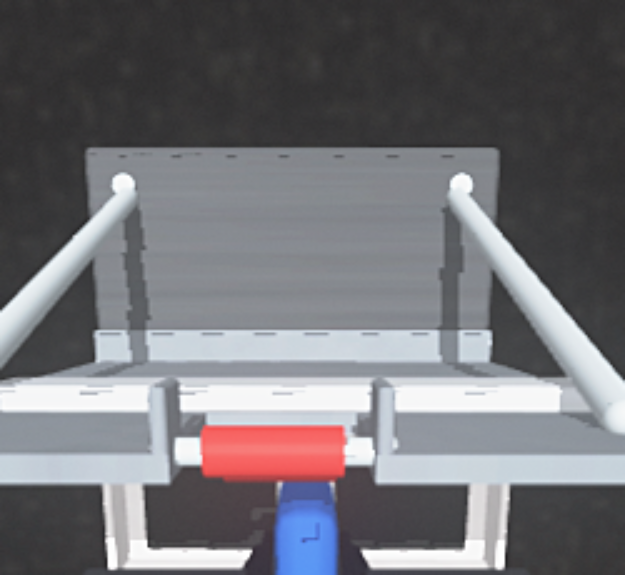

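The wrist view shows the red latch at (270,452), but only its hinge top. I'll compare it with the rest state using the side and top cameras.

```bash
cat > l.py <<'E'
from h import *
import sys
yaw=np.radians(-4.94); ex=np.array([np.cos(yaw),np.sin(yaw)]); ey=np.array([-ex[1],ex[0]])
s=state(); print(s['t'],s['eef_pos'].round(1),s['ft_force'].round(1))
for n in('side','top'):
    z=np.load(n+'.npz'); p1,d1,K,Rc,t=cam(n)
    for nm,p,d in(('rest',z['p'],z['d']),('now',p1,d1)):
        P=cloud(d,K,Rc,t); i=p.astype(int); q=P[...,:2]-np.array([619.8,-172]); sx=q@ex; sy=q@ey
        L=(i[...,0]>i[...,1]+60)&(i[...,0]>i[...,2]+60)&(abs(sx)<25)&(P[...,2]>140)&(P[...,2]<205)&(abs(sy)<40)
        v,u=np.nonzero(L)
        if L.any(): print(n,nm,L.sum(),'sx',np.percentile(sx[L],[5,50,95]).round(1),'z',np.percentile(P[L][:,2],[5,50,95]).round(1),'u',u.min(),u.max(),'v',v.min(),v.max())
        if nm=='now':
            W=(i.min(-1)>110)&(sx>-12)&(sx<4)&(abs(sy)<85)&(P[...,2]>120)&(P[...,2]<180)
            if W.sum()>9: print('  white plate z max',np.percentile(P[W][:,2],[50,98]).round(1),'sx',np.percentile(sx[W],[5,50,95]).round(1),'sy',np.percentile(sy[W],[2,98]).round(1))
    if n=='side' and len(sys.argv)>1: save(sys.argv[1],cv2.resize(p1[170:270,240:350],None,fx=6,fy=6,interpolation=cv2.INTER_CUBIC)[:600])
E
python3 l.py s4.png
```

```text
15.0833 [ 576.1 -173.9  321.1] [-12.9   3.8  12.2]
side rest 88 sx [-8.5 -1.9  4.9] z [162.7 178.4 191.9] u 309 317 v 203 218
  white plate z max [147.7 173.8] sx [-10.5  -3.9   0. ] sy [-83.1 -31.9]
top rest 91 sx [-6.9  0.2  7.6] z [166.5 183.5 194.6] u 320 332 v 139 147
```

View pics/s4.png

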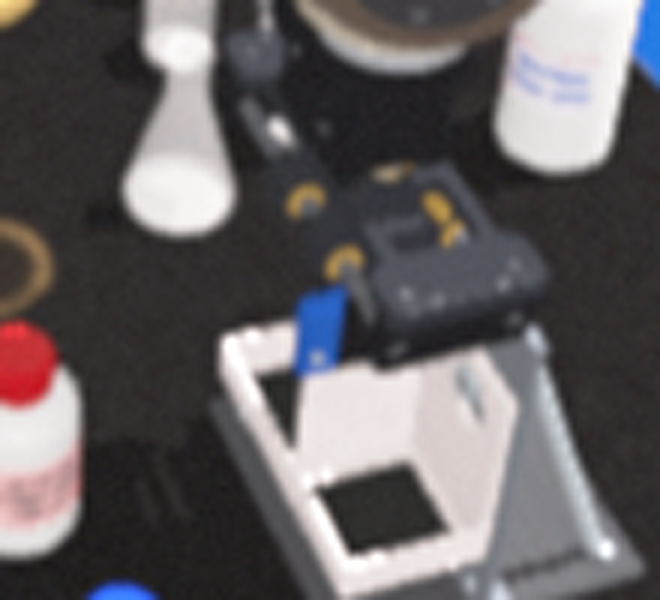

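Request:
arm_command(
  rows=[
    [[-0.004,0,0,0,0,0,-1],[-0.004,0,0.004,0,0,0,-1],[-0.004,0,0.008,0,0,0,-1],[-0.004,0,0.008,0,0,0,-1]],
  ],
)

```text
t: 15.52
eef_pos: [575.8, -173.8, 320.9]
tcp_rot: [3.141, -0.004, -0.085]
ft_force: [-12.1, 5.1, 20.0]
opening: 0.146
grip_force: 30.0
```

A hard stop: 20 N with only 0.2 mm of motion. I'll ease the load and open.

Request:
arm_command(
  rows=[
    [[-0.003,0,-0.006,0,0,0,-1],[-0.003,0,-0.012,0,0,0,-1],[-0.003,0,-0.014,0,0,0,-1],[-0.003,0,-0.014,0,0,0,-1]],
  ],
)

```text
t: 15.85
eef_pos: [575.8, -173.9, 321.2]
tcp_rot: [3.141, -0.003, -0.085]
ft_force: [-4.1, 2.3, 9.0]
opening: 0.148
grip_force: 30.0
```

Request:
arm_command(
  rows=[
    [[0,0,0,0,0,0,-0.5],[0,0,0,0,0,0,-0.4],[0,0,0,0,0,0,-0.3],[0,0,0,0,0,0,-0.2],[0,0,0,0,0,0,0],[0,0,0,0,0,0,0],[0,0,0,0,0,0,0],[0,0,0,0,0,0,0]],
  ],
)

```text
t: 16.52
eef_pos: [575.3, -173.9, 319.9]
tcp_rot: [-3.142, -0.0, -0.085]
ft_force: [0.5, 0.3, 0.5]
opening: 0.498
grip_force: 0.0
```

Request:
arm_command(
  rows=[
    [[0,0,-0.1,0,0,0,0],[0,0,-0.3,0,0,0,0],[0,0,-0.5,0,0,0,0],[0,0,-0.7,0,0,0,0],[0,0,-0.9,0,0,0,0],[0,0,-0.9,0,0,0,0]],
  ],
)

```text
t: 17.02
eef_pos: [575.4, -173.9, 460.9]
tcp_rot: [3.139, -0.008, -0.085]
ft_force: [-0.4, 0.1, 1.0]
opening: 0.498
grip_force: 0.0
```

Request:
arm_command(
  rows=[
    [[-0.3,0,0,0,0,0,0],[-0.6,0,0,0,0,0,0],[-0.9,0,0,0,0,0,0],[-0.9,0,0,0,0,0,0],[-0.9,0,0,0,0,0,0]],
  ],
)

```text
t: 17.43
eef_pos: [438.6, -162.0, 455.4]
tcp_rot: [3.141, -0.0, -0.086]
ft_force: [0.2, -0.2, 0.1]
opening: 0.499
grip_force: 0.0
```

```bash
python3 l.py s5.png
```

```text
17.4333 [ 438.6 -162.   455.4] [ 0.2 -0.2  0.1]
side rest 88 sx [-8.5 -1.9  4.9] z [162.7 178.4 191.9] u 309 317 v 203 218
side now 91 sx [-8.  -1.6  5.1] z [162.9 178.7 192.2] u 309 318 v 203 218
  white plate z max [148.3 176.5] sx [-10.4  -4.2   0.2] sy [-84.1  73.9]
top rest 91 sx [-6.9  0.2  7.6] z [166.5 183.5 194.6] u 320 332 v 139 147
top now 83 sx [-6.1  0.4  7.6] z [167.1 187.5 195.7] u 321 332 v 139 147
  white plate z max [152.4 170.2] sx [-9.  -3.3  0.7] sy [-74.9  66.5]
```

View pics/s5.png

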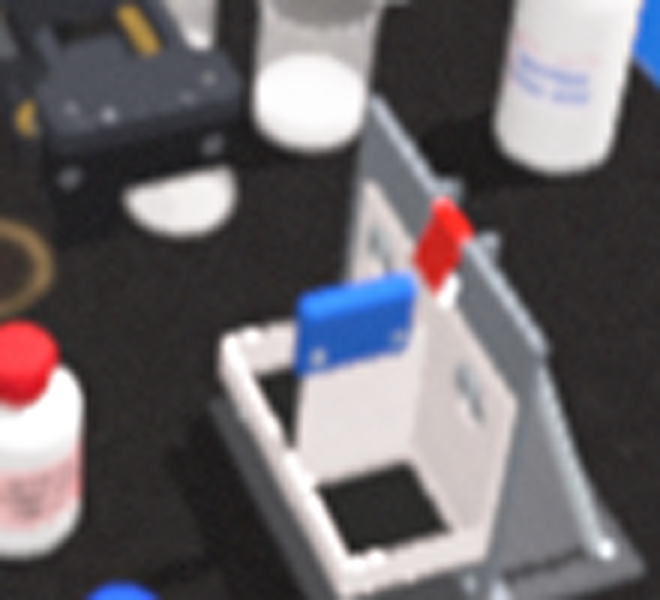

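The caddy hangs on both studs, which show in its slots at (378,250) and (468,385), flat against the panel. The red latch at (443,245) is at the same pixels as its rest state, out over the plate's top edge. The robot is clear, so I'm handing in.

```bash
python3 -c "
from cell import *
print(job_done())"
```

```text
the job is handed in; nothing more can be done
None
```

The caddy hangs home and, as far as the last camera view shows, level on both studs with the red latch out over its top edge; nothing touched the bottles or the flask, and I handed it in at about 17.5 s.

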